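# Vent the dry-block incubator

### The job

Air the dry-block incubator: first take the amber jar off its lid and stand it upright in the steel tray, and let go of it. Then lift the sprung lid with the fingers by its black knob until its yellow pointer is level with the red marker on the side scale, and finish while still holding it there, without letting the lid snap shut on the way. Do not tip the jar, and leave the red marker and the other things on the bench alone.

Things in the scene. Friction and masses are not known exactly. Their poses are not given: they have to be found in the camera images.
- incubator: White dry-block incubator, fixed to the bench, 220 mm deep (its x axis, front at -x towards the robot), 240 mm wide (y), 110 mm tall. Origin: centre of its underside, z up; its yaw varies. A white arc scale stands beside the lid on its +y side, 135 mm from the middle, with its marker up to 120 mm above the lid's hinge line.
- lid (a joint): Angle of the blue lid (rad): 0 shut, growing as its front edge rises, up to 1.3. The lid is a 12 mm plate, 220 x 240 mm, its top 122 mm above the bench, hinged along the far (+x) edge of the incubator. A spring pulls it shut: about 4 N upward at the knob starts it, 5 to 8 N holds it half open; let go, it snaps shut at once.
- lid_knob (a point): Centre of the black ball knob, 26 mm diameter, on a 10 mm steel stem in front of the lid's front edge (45 mm ahead of it, mid-width, nothing above or below it but the bench 116 mm down). It moves with the lid on an arc of radius 265 mm about the hinge line; its x axis lies in the lid's plane, from the knob to the hinge.
- lid_hinge (a point): Middle of the lid's hinge line, which runs along the incubator's y axis, 116 mm above the bench. Fixed.
- vent_mark (a joint): Angle (rad, same zero and sense as the lid's joint) of the red marker with a ball end that sits on the arc scale: the lid angle that is asked for, 0.45 to 0.80. It differs each time and stays put.
- mark_tip (a point): Centre of the red marker's ball end (18 mm), 152 mm from the hinge line and 141 mm to the incubator's +y side; its x axis points from it at right angles to the hinge line. A yellow pointer on the lid's +y edge shows the lid's own angle on the scale.
- jar_mid (a point): Centre (half-way up) of the amber reagent jar with a white cap, 54 mm diameter, 85 mm tall, 140 to 280 g, closed; it starts standing on the lid.
- jar: The same amber jar; origin: centre of its underside.
- tray_in (a point): Centre of the inner floor (4 mm above the bench) of the square steel tray, fixed to the bench, 130 x 130 mm outside, walls 4 mm thick and 16 mm tall, axes along its sides, empty; on the robot's left or right.
- tube_rack: White rack with six green-capped tubes, fixed, 100 x 145 mm, 115 mm tall, on the side where the tray is not.
- wash_bottle: White plastic wash bottle, 64 mm across, 150 mm tall, standing on the bench; leave it alone. Origin: centre of its underside.
- blue_bottle: Clear glass bottle with a blue cap, 70 mm across, 140 mm tall, standing on the bench; leave it alone. Origin: centre of its underside.
- beaker: Clear open beaker, 72 mm across, 85 mm tall, standing on the bench; leave it alone. Origin: centre of its underside.
- tip_box: Yellow pipette-tip box with a clear top, 85 x 120 x 61 mm, standing on the bench; leave it alone. Origin: centre of its underside.

How it is judged:
On the way, in this order (a step that is already met when the one before it is completed fails the run):
1. the jar stands released in the tray while the lid is still shut (x of jar_mid in the frame of tray_in between -0.038 and 0.038 m and y of jar_mid in the frame of tray_in between -0.038 and 0.038 m and z of jar_mid in the frame of tray_in below 0.05 m and angle between jar_mid's own z axis and vertical below 0.12 rad and contact force between the fingers and jar below 0.05 N and linear speed of jar below 0.02 m/s and value of joint lid below 0.1 rad), for 0.2 s.
2. the fingers hold the lid at the marker (angle between the x axis of lid_knob and the x axis of mark_tip, either way round below 0.08 rad and contact force between the fingers and lid above 2 N and contact force between jar and lid below 0.05 N), for 0.2 s.
At the end, for the whole second after the job is handed in: The lid is held still by the fingers (contact over 2 N, jar not propping it) within 0.08 rad (4.5 degrees) of the red marker's angle, and the jar stands upright (within 0.12 rad), released and at rest, on the floor of the tray (all of step 2 and x of jar_mid in the frame of tray_in between -0.038 and 0.038 m and y of jar_mid in the frame of tray_in between -0.038 and 0.038 m and z of jar_mid in the frame of tray_in below 0.05 m and angle between jar_mid's own z axis and vertical below 0.12 rad and contact force between the fingers and jar below 0.05 N and linear speed of jar below 0.02 m/s and velocity of joint lid between -0.1 and 0.1 rad/s); the arm keeps its last pose, push and grip.
It fails at once if another loose thing on the bench is pushed more than 30 mm or tipped over (distance of any of wash_bottle, blue_bottle, beaker, tip_box from where it was at the start of the episode above 0.03 m or angle between any of wash_bottle, blue_bottle, beaker, tip_box's own z axis and vertical above 0.5 rad).
It fails at once if the red marker is pushed out of its place by more than 10 mm (distance of mark_tip from where it was at the start of the episode above 0.01 m).
It fails at once if the jar is tipped over (angle between jar_mid's own z axis and vertical above 0.7 rad).
It fails at once if the lid snaps shut (closes faster than 1.5 rad/s) (velocity of joint lid below -1.5 rad/s).
It also fails if it takes over 54 s, if anything falls off the work surface, if the arm or the gripper's body presses on something with over 40 N, if the wrist force passes 120 N, or if a joint passes its speed limit or range.

### The arm

A 6-joint arm with a two-finger parallel gripper is mounted at the origin on the work surface. World frame = base frame: x ahead of the robot, y to its left, z up, the work surface at z = 0. Lengths are in m, angles in rad, forces in N, time in s.
With the tool pointing down it reaches from about 0.375 to 0.9 m from the base axis. Payload 3.1 kg.
Tool frame: the origin (TCP) lies at the very end of the fingers, on their centre line; the grasp point (between the pads) lies 19 mm behind it; z points along the fingers, y is the line along which they close (so a half turn about z gives the same grasp; the last joint's range is limited). The gripper opens to 87 mm and grips with 3 to 60 N. Pads are 19 mm wide; open, the fingers measure 117 mm over their backs; the gripper's body (75 mm by 190 mm) begins 51 mm behind the grasp point.
Start: joints at [-1.377, 0.527, 1.433, -0, 1.181, -0.178], TCP at [0.227, -0.582, 0.223] pointing down, gripper open.
Joint ranges: [-3.08, 3.08], [-0.75, 2.2], [0.22, 2.44], [-1.43, 4.57], [0, 2.65], [-2.85, 2.85]. Speed limits (rad/s): [2.79, 2.79, 3.14, 3.14, 3.14, 3.14].

### API

Orientations are given as a unit quaternion [x, y, z, w].
In Python, from rig import status, viewer, robot gives the robot as it stands.
- The arm moves only by the tool arm_command, never from a script. Its arguments are lists of equal length, an entry for each row: "delta_rot": the turn, a rotation vector about the tool's x, y, z in degrees, a list of three; "delta_pos": the shift along the tool's x, y, z in m, a list of three; "gripper": the closure, from -1 (fully open) to 1 (shut). In form: {"delta_rot": [[rx, ry, rz], ...], "delta_pos": [[dx, dy, dz], ...], "gripper": [gripper, ...]}. A call has 1 to 12 rows; each row is the pose to reach, as a shift and turn from the pose commanded when the call began, along the tool's axes at that moment; what a row does not reach only later rows make up. A row lasts 1/12 s, in which the tool goes at most 41.7 mm and 7.16 degrees, less where a joint would pass 70% of its speed; a pose out of reach is approached as far as the arm can. A call with a gripper value outside its range is refused whole. The fingers move at their own pace and stop on an object; "grip_force" is the grip in N (left out, the last holds). Time passes only in rows, so rows that repeat a pose let the fingers close. It gives the time, the measured TCP pose, the force, the opening and the grip force at its end, in the units of the state.
- status.get_obs(): the state, without advancing time (a new reading comes with each control period).
- viewer.camera(name): name is "scene" or "top" or "wrist"; returns a dict with "pixels" (400x640x3 uint8, blue, green, red), "fx", "fy", "cx", "cy" (pixels), "pose" (4x4, takes a point from camera to world coordinates); the wrist camera has in their place "mount" (4x4, takes a point from camera to tool coordinates, whose origin is the TCP and whose axes are the flange's). Camera axes: x right, y down, z forward; pixel columns grow to the right and rows downward; lengths in m; the calibration is good to about 2 mm. A picture is of the moment at which its call begins: read the wrist's pose just before it. There is no depth.
- robot.hand_in(): hands the job in; it is judged then, once.
The state is a dict: "time": time; "q": joint angles; "joint_velocities": joint speeds; "joint_torque": joint torques, N m; "position": TCP position; "tool_rot": TCP orientation; "ft_force": force on the tool from outside, world axes, zero at the start; "moment": the same for the moment, N m; "grip_width": finger opening in m; "grip_force": force on a finger pad.
Only numpy, scipy, OpenCV 4.12 (cv2) and the standard library are available. Lean on these libraries where they do the work, as an engineer would, in place of code of your own. Each camera call takes 0.05 s, during which the arm holds its last target. There are 200 camera calls.

## Working session

There is one attempt and no reset: what is moved stays moved. The work goes in short steps, Python scripts to look and compute and a tool call to move; the robot and the scene stay as the last step left them, time stands still between calls to the robot, and variables do not carry over. Pictures are saved under pics/ and viewed, at most 12 in all, crops included, and the job is handed in when it is done.

Besides the shell and the picture viewer there is one more tool, called after "Call:" as name(argument=value, ...) on one line, values as JSON. arm_command: Moves the arm, as the interface text tells. Its arguments: {"type":"object","properties":{"delta_rot":{"type":"array","items":{"type":"array","items":{"type":"number"}}},"delta_pos":{"type":"array","items":{"type":"array","items":{"type":"number"}}},"gripper":{"type":"array","items":{"type":"number"}},"grip_force":{"type":"number"}},"required":["delta_rot","delta_pos","gripper"]}

```bash
mkdir -p pics; ls; python3 - <<'E'
from rig import status, viewer, robot
import cv2,numpy as np
o=status.get_obs(); print({k:np.round(v,3).tolist() for k,v in o.items()})
for n in("scene","top"):
    c=viewer.camera(n); cv2.imwrite(f"pics/{n}0.png",c["pixels"]); np.savez(f"{n}0.npz",**c)
    print(n,c["fx"],c["fy"],c["cx"],c["cy"],np.round(c["pose"],4).tolist())
E
```

```text
pics
{'time': 0.0, 'q': [-1.378, 0.528, 1.434, -0.0, 1.181, -0.179], 'joint_velocities': [-0.0, 0.0, 0.0, -0.001, 0.001, -0.001], 'joint_torque': [0.0, -44.004, -17.659, 0.063, 0.058, -0.0], 'position': [0.227, -0.582, 0.222], 'tool_rot': [0.983, 0.185, -0.0, -0.001], 'ft_force': [0.729, -0.159, -0.423], 'moment': [0.042, 0.059, 0.003], 'grip_force': 0.0, 'grip_width': 0.087}
scene 503.14438645866954 503.14438645866954 319.3507426639806 202.68099300628606 [[-0.1504, 0.8147, -0.56, 1.4668], [0.9886, 0.1264, -0.0815, 0.1394], [0.0044, -0.5659, -0.8245, 1.3506], [0.0, 0.0, 0.0, 1.0]]
top 410.23844997991233 410.23844997991233 317.08140373025947 202.67995861989908 [[0.0274, -0.9877, 0.1537, 0.3751], [-0.9995, -0.0297, -0.0127, 0.0193], [0.0171, -0.1533, -0.988, 1.7195], [0.0, 0.0, 0.0, 1.0]]
```

View pics/scene0.png

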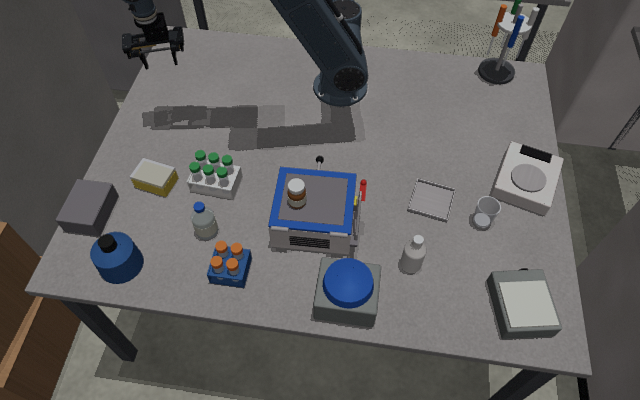

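View pics/top0.png

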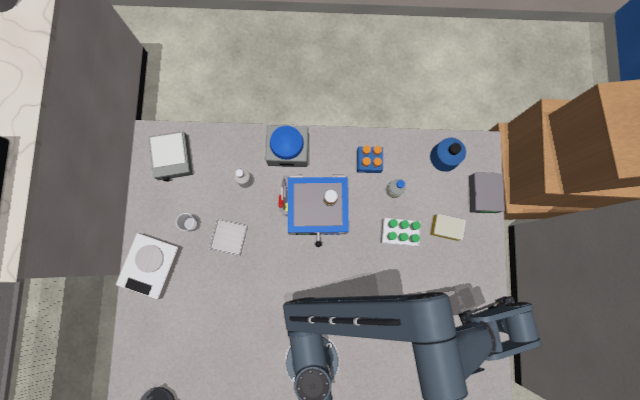

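Scene view: knob near (319,159), jar cap at (296,185), red marker at about (363,185), tray at (431,200). Top view: knob (319,243), cap (331,197), red marker (282,202), tray (229,237). Next I'll refine these and triangulate.

```bash
cat > h.py <<'E'
import numpy as np,cv2
from scipy.spatial.transform import Rotation as R
def ray(c,uv):
    u=np.atleast_2d(uv).astype(float)
    d=np.c_[(u[:,0]-c["cx"])/c["fx"],(u[:,1]-c["cy"])/c["fy"],np.ones(len(u))]@c["pose"][:3,:3].T
    return np.array(c["pose"][:3,3]),d
def plane(c,uv,z):
    o,d=ray(c,uv); return o+d*((z-o[2])/d[:,2])[:,None]
def tri(c1,u1,c2,u2):
    A=[];b=[]
    for c,u in((c1,u1),(c2,u2)):
        o,d=ray(c,u); d=d[0]/np.linalg.norm(d[0]); P=np.eye(3)-np.outer(d,d); A.append(P);b.append(P@o)
    x,r,_,_=np.linalg.lstsq(np.vstack(A),np.hstack(b),rcond=None); return x,np.sqrt(r)
def blobs(img,lo,hi,roi,n=3,amin=6):
    x0,y0,x1,y1=roi; h=cv2.cvtColor(img[y0:y1,x0:x1],cv2.COLOR_BGR2HSV)
    m=cv2.inRange(h,np.array(lo),np.array(hi)); cs,_=cv2.findContours(m,0,1)
    cs=sorted([k+[x0,y0] for k in cs if cv2.contourArea(k)>=amin],key=cv2.contourArea)[::-1][:n]
    out=[]
    for k in cs:
        M=cv2.moments(k); out.append((M["m10"]/M["m00"],M["m01"]/M["m00"],M["m00"]))
    return out,cs,m
E
python3 - <<'E'
from h import *
S=dict(np.load("scene0.npz"));T=dict(np.load("top0.npz"))
for n,c,roi,kr,rr,jr in(("S",S,(262,155,370,250),(308,150,332,164),(352,175,374,208),(284,174,308,196)),("T",T,(282,170,354,240),(310,236,328,250),(274,190,292,212),(322,186,342,206))):
    b,k,_=blobs(c["pixels"],(100,120,60),(130,255,255),roi,1); q=cv2.minAreaRect(k[0]); hull=cv2.approxPolyDP(cv2.convexHull(k[0]),4,True)[:,0]
    print(n,"lid",b,hull.tolist(), np.round(plane(c,hull,.122),3).tolist())
    print(" knob",blobs(c["pixels"],(0,0,0),(180,255,50),kr)[0])
    print(" red",blobs(c["pixels"],(0,140,80),(8,255,255),rr)[0],blobs(c["pixels"],(172,140,80),(180,255,255),rr)[0])
    print(" cap",blobs(c["pixels"],(0,0,150),(180,60,255),jr)[0])
def big(c,roi,n):
    x0,y0,x1,y1=roi; return cv2.resize(c["pixels"][y0:y1,x0:x1],None,fx=n,fy=n,interpolation=cv2.INTER_NEAREST)
a=big(S,(260,150,460,250),4);b=big(T,(205,170,355,255),5)[:, :800]
b=cv2.copyMakeBorder(b,0,0,0,800-b.shape[1],0)
cv2.imwrite("pics/a.png",a);cv2.imwrite("pics/b.png",b)
E
```

```text
S lid [(313.48604321643637, 200.29567835635848, 4705.0)] [[280, 167], [355, 174], [350, 234], [269, 226]] [[0.518, -0.123, 0.122], [0.509, 0.11, 0.122], [0.726, 0.12, 0.122], [0.735, -0.113, 0.122]]
 knob [(319.22666666666663, 158.67333333333332, 25.0)]
 red [(362.78014184397165, 188.36643026004725, 70.5)] []
 cap [(295.8004459308807, 184.5005574136009, 149.5)]
T lid [(317.344143859094, 204.58556135632546, 3160.5)] [[346, 177], [347, 231], [288, 232], [288, 178]] [[0.731, -0.114, 0.122], [0.515, -0.121, 0.122], [0.505, 0.109, 0.122], [0.719, 0.117, 0.122]]
 knob [(318.0, 243.88888888888886, 15.0)]
 red [(280.2916666666667, 202.08333333333334, 24.0)] []
 cap [(332.27650849443467, 193.77094317516108, 284.5)]
```

View pics/a.png

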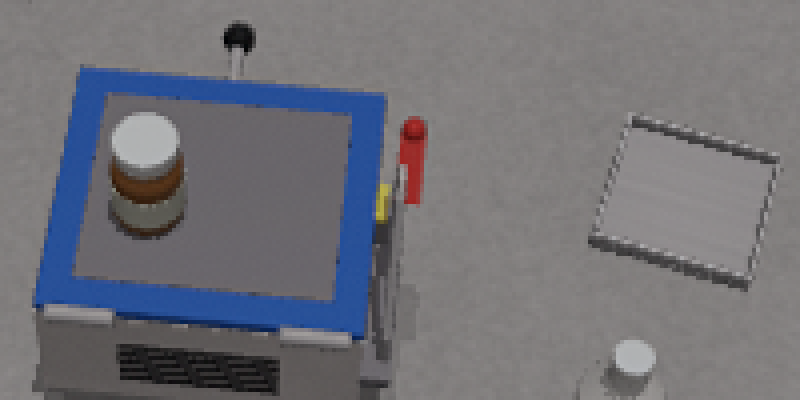

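View pics/b.png

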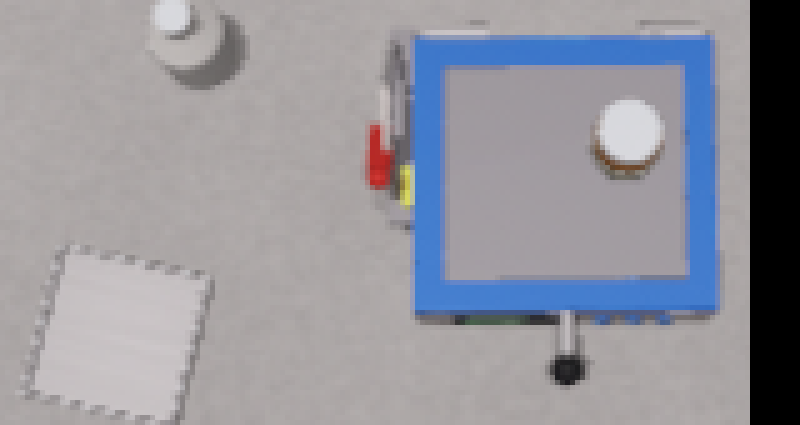

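Crops: the red ball shows at scene (363.5,182) and top (280.4,206.5). Cap-top centre is scene (296.5,183), top (330.8,196). The tray corners are clear in both.

```bash
python3 - <<'E'
from h import *
S=dict(np.load("scene0.npz"));T=dict(np.load("top0.npz"))
np.set_printoptions(precision=4,suppress=True)
print("cap",tri(S,(296.5,183.5),T,(330.9,196.2)),plane(S,(296.5,183.3),.207),plane(T,(330.9,196.2),.207))
print("red",tri(S,(363.6,182),T,(280.4,206.3)))
print("knob",tri(S,(319.7,159.5),T,(318.2,244)),plane(S,(319.7,159.5),.116),plane(T,(318.2,244),.116))
ts=np.array([(632,115),(780,158),(750,278),(594,236)])/4+[260,150]
tt=np.array([(67,245),(212,280),(180,422),(28,395)])/5+[205,170]
for c,u in((S,ts),(T,tt)):
    p=plane(c,u,.016); print("tray",p.mean(0),p[:,:2].tolist())
# incubator yaw from lid corners
L=np.array([[.5165,-.122],[.507,.1095],[.7225,.1185],[.733,-.1135]])
print("lid c",L.mean(0))
ex=(L[2]+L[3]-L[0]-L[1])/2; ey=(L[1]+L[2]-L[0]-L[3])/2
print("yaw",np.arctan2(ex[1],ex[0]),np.arctan2(-ey[0],ey[1]),np.linalg.norm(ex),np.linalg.norm(ey))
yaw=(np.arctan2(ex[1],ex[0])+np.arctan2(-ey[0],ey[1]))/2
Rz=np.array([[np.cos(yaw),-np.sin(yaw)],[np.sin(yaw),np.cos(yaw)]])
H=L.mean(0)+Rz@[.11,0]; print("yaw",yaw,"hinge",H,"knob pred",H+Rz@[-.265,0])
r=tri(S,(363.6,182),T,(280.4,206.3))[0]
d=Rz.T@(r[:2]-H); print("red in hinge",d,r[2]-.116,"ang",np.arctan2(r[2]-.116,-d[0]),np.hypot(r[2]-.116,d[0]))
E
```

```text
cap (array([ 0.636 , -0.0492,  0.2082]), array([0.0027])) [[ 0.6342 -0.0476  0.207 ]] [[ 0.6364 -0.0512  0.207 ]]
red (array([0.5938, 0.1382, 0.1979]), array([0.0022]))
knob (array([ 0.4618, -0.0085,  0.1126]), array([0.0024])) [[ 0.4644 -0.0065  0.116 ]] [[ 0.4618 -0.0101  0.116 ]]
tray [0.4894 0.3663 0.016 ] [[0.41448343446974656, 0.3174724774481491], [0.44028428693700694, 0.43935048367198104], [0.5620112565516513, 0.4159042719669045], [0.540929247143936, 0.2923860837036887]]
tray [0.4856 0.356  0.016 ] [[0.5590642790240327, 0.40587251178548356], [0.5333829788949682, 0.28406994771279137], [0.41569240530942436, 0.3040414786307876], [0.43423407351292653, 0.42985421768846227]]
lid c [ 0.6198 -0.0019]
yaw 0.04048712248507154 0.04312319538921663 0.21617715536106033 0.2319656493966294
yaw 0.04180515893714408 hinge [0.7297 0.0027] knob pred [ 0.4649 -0.0084]
red in hinge [-0.1301  0.141 ] 0.08193786803910487 ang 0.5621912212767901 0.1537176308983429
```

```bash
cat >> h.py <<'E'
def delta(o,p,yaw,pitch=0):
    """tool pointing down, x axis at world yaw; pitch tilts about tool y. returns shift (m) and rotvec(deg) in tool axes"""
    R0=R.from_quat(o["tool_rot"]); Rt=R.from_euler("z",yaw)*R.from_euler("x",np.pi)*R.from_euler("y",pitch)
    return np.round(R0.inv().apply(np.array(p)-o["position"]),4),np.round((R0.inv()*Rt).as_rotvec(degrees=True),2)
E
python3 - <<'E'
from h import *
from rig import status
o=status.get_obs()
print(o["tool_rot"],delta(o,[.635,-.049,.34],.042))
E
```

```text
[ 9.82768426e-01  1.84838487e-01 -1.80899954e-05 -9.76447840e-04] (array([ 0.5737, -0.3482, -0.1175]), array([-0.11, -0.  , 18.9 ]))
```

Call:
arm_command(delta_rot=[[0, 0, 0], [0, 0, 0], [0, 0, 0], [0, 0, 3], [0, 0, 6], [0, 0, 9], [0, 0, 12], [0, 0, 15], [0, 0, 18.9], [0, 0, 18.9], [0, 0, 18.9], [0, 0, 18.9]], delta_pos=[[0, 0, -0.04], [0, 0, -0.08], [0.02, -0.012, -0.1175], [0.06, -0.036, -0.1175], [0.095, -0.058, -0.1175], [0.13, -0.079, -0.1175], [0.165, -0.1, -0.1175], [0.2, -0.1215, -0.1175], [0.235, -0.1425, -0.1175], [0.27, -0.164, -0.1175], [0.305, -0.185, -0.1175], [0.34, -0.2065, -0.1175]], gripper=[-1, -1, -1, -1, -1, -1, -1, -1, -1, -1, -1, -1])

```text
time: 1.1
position: [0.469, -0.265, 0.3398]
tool_rot: [1.0, 0.021, -0.0, -0.0]
ft_force: [1.8, -1.4, 0.9]
grip_width: 0.0868
grip_force: 0.0
```

```bash
python3 - <<'E'
from h import *
from rig import status
o=status.get_obs()
print(o["time"],o["position"],delta(o,[.635,-.049,.34],.042))
E
```

```text
1.1 [ 0.46897494 -0.26502988  0.33975995] (array([ 1.749e-01, -2.089e-01, -2.000e-04]), array([-0.03,  0.03, -0.02]))
```

Call:
arm_command(delta_rot=[[0, 0, 0], [0, 0, 0], [0, 0, 0], [0, 0, 0], [0, 0, 0], [0, 0, 0], [0, 0, 0], [0, 0, 0], [0, 0, 0]], delta_pos=[[0.022, -0.026, 0], [0.045, -0.053, 0], [0.067, -0.08, 0], [0.09, -0.107, 0], [0.112, -0.134, 0], [0.135, -0.161, 0], [0.155, -0.185, 0], [0.175, -0.209, 0], [0.175, -0.209, 0]], gripper=[-1, -1, -1, -1, -1, -1, -1, -1, -1])

```text
time: 1.85
position: [0.6368, -0.0459, 0.3391]
tool_rot: [1.0, 0.024, 0.001, -0.001]
ft_force: [-0.0, -0.3, 0.1]
grip_width: 0.0872
grip_force: 0.0
```

```bash
cat >> h.py <<'E'
def wrist(name):
    from rig import status,viewer
    o=status.get_obs(); c=viewer.camera("wrist"); M=np.eye(4)
    M[:3,:3]=R.from_quat(o["tool_rot"]).as_matrix(); M[:3,3]=o["position"]
    c["pose"]=M@np.array(c["mount"]); cv2.imwrite(f"pics/{name}.png",c["pixels"]); np.savez(name+".npz",**c); return o,c
E
python3 - <<'E'
from h import *
o,c=wrist("w1"); print(o["time"],o["position"],np.round(c["mount"],3).tolist(),c["fx"],c["cx"],c["cy"])
E
```

```text
1.85 [ 0.63683947 -0.0459001   0.33905288] [[-0.0, -0.964, -0.264, 0.072], [1.0, 0.0, -0.001, -0.0], [0.001, -0.264, 0.964, -0.162], [0.0, 0.0, 0.0, 1.0]] 290.52301360342443 316.54663313340217 203.7926743320826
```

View pics/w1.png

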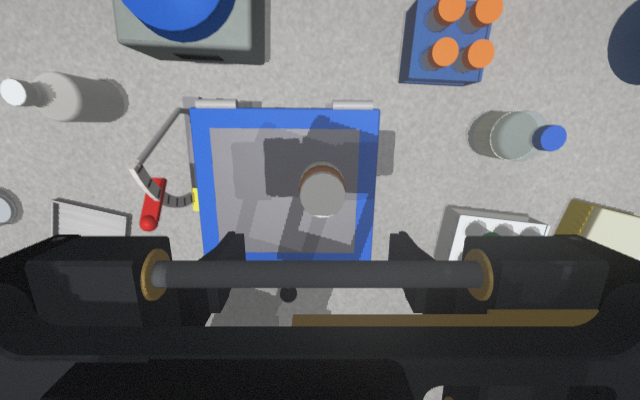

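Wrist view: cap top centred near (322,190), red ball at (149,222), lid rear corners at (190,110) and (380,110).

```bash
python3 - <<'E'
from h import *
np.set_printoptions(precision=4,suppress=True)
S=dict(np.load("scene0.npz"));T=dict(np.load("top0.npz"));W=dict(np.load("w1.npz"))
g=cv2.cvtColor(W["pixels"],cv2.COLOR_BGR2GRAY)
ci=cv2.HoughCircles(cv2.GaussianBlur(g[150:230,280:365],(3,3),0),cv2.HOUGH_GRADIENT,1,30,param1=80,param2=12,minRadius=15,maxRadius=30)
print(ci+np.array([280,150,0]))
print("cap",plane(W,(322,189.5),.207))
print("lid",plane(W,[(190,109),(380,109)],.122))
print("red W+S",tri(W,(149,222),S,(363.6,182)),"W+T",tri(W,(149,222),T,(280.4,206.3)))
o=dict(position=[.6368,-.0459,.3391])
E
```

```text
[[[322.5 193.5  21.6]]]
cap [[ 0.6437 -0.05    0.207 ]]
lid [[ 0.7194  0.1173  0.122 ]
 [ 0.7305 -0.1187  0.122 ]]
red W+S (array([0.595 , 0.1392, 0.1982]), array([0.0015])) W+T (array([0.5949, 0.1376, 0.1977]), array([0.0019]))
```

Call:
arm_command(delta_rot=[[0, 0, 0], [0, 0, 0], [0, 0, 0], [0, 0, 0], [0, 0, 0]], delta_pos=[[0.003, 0.0005, 0.03], [0.003, 0.0005, 0.06], [0.003, 0.0005, 0.09], [0.003, 0.0005, 0.11], [0.003, 0.0005, 0.11]], gripper=[-1, -1, -1, -1, -1])

```text
time: 2.32
position: [0.633, -0.0515, 0.2245]
tool_rot: [1.0, 0.02, -0.006, -0.001]
ft_force: [-0.6, -0.2, -0.4]
grip_width: 0.087
grip_force: 0.0
```

```bash
python3 - <<'E'
from h import *
from rig import status
o=status.get_obs()
print(o["time"],o["position"],delta(o,[.638,-.0495,.153],.042))
E
```

```text
2.3167 [ 0.63297399 -0.05148902  0.22446431] (array([ 0.006 , -0.0016,  0.0714]), array([-0.17,  0.69, -0.07]))
```

Call:
arm_command(delta_rot=[[0, 0, 0], [0, 0, 0], [0, 0, 0], [0, 0, 0], [0, 0, 0], [0, 0, 0], [0, 0, 0]], delta_pos=[[0, 0, 0], [0, 0, 0.02], [0, 0, 0.04], [0, 0, 0.06], [0, 0, 0.076], [0, 0, 0.076], [0, 0, 0.076]], gripper=[-1, -1, -1, -1, -1, -1, -1])

```text
time: 2.9
position: [0.6381, -0.0519, 0.1554]
tool_rot: [1.0, 0.021, 0.001, 0.0]
ft_force: [0.4, 0.5, 0.5]
grip_width: 0.0871
grip_force: 0.0
```

```bash
python3 - <<'E'
from h import *
o,c=wrist("w2")
print(o["time"],o["ft_force"],o["position"],delta(o,[.638,-.0495,.153],.042))
E
```

```text
2.9 [0.42986281 0.5142593  0.51757508] [ 0.63814001 -0.05188131  0.15537714] (array([-0.    , -0.0024,  0.0024]), array([ 0.03, -0.09, -0.03]))
```

View pics/w2.png

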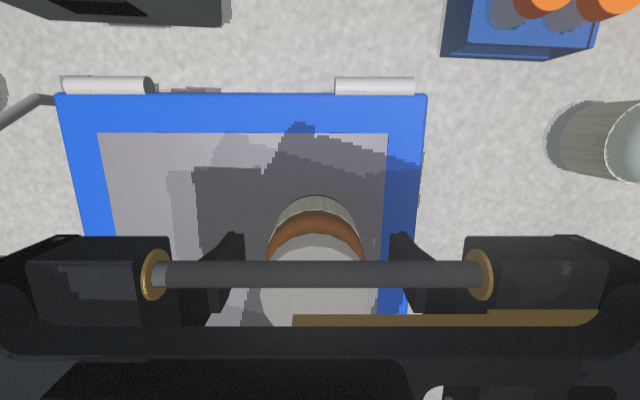

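The jar sits centred between the fingers (cols 259–371 against 316.5), about 3 mm ahead of the tool centre in x. Closing on it now.

Call:
arm_command(delta_rot=[[0, 0, 0], [0, 0, 0], [0, 0, 0], [0, 0, 0], [0, 0, 0], [0, 0, 0], [0, 0, 0], [0, 0, 0]], delta_pos=[[0.003, 0, 0.002], [0.003, 0, 0.002], [0.003, 0, 0.002], [0.003, 0, 0.002], [0.003, 0, 0.002], [0.003, 0, 0.002], [0.003, 0, 0.002], [0.003, 0, 0.002]], gripper=[-0.3, 0.2, 1, 1, 1, 1, 1, 1], grip_force=25)

```text
time: 3.62
position: [0.6404, -0.051, 0.1522]
tool_rot: [1.0, 0.021, 0.0, -0.0]
ft_force: [-0.4, -0.6, 1.7]
grip_width: 0.0534
grip_force: 25.0
```

Call:
arm_command(delta_rot=[[0, 0, 0], [0, 0, 0], [0, 0, 0], [0, 0, 0], [0, 0, 0], [0, 0, 0], [0, 0, 0], [0, 0, 0], [0, 0, 0], [0, 0, 0]], delta_pos=[[0, 0, -0.004], [0, 0, -0.014], [0, 0, -0.03], [0, 0, -0.05], [0, 0, -0.07], [0, 0, -0.09], [0, 0, -0.11], [0, 0, -0.13], [0, 0, -0.145], [0, 0, -0.15]], gripper=[1, 1, 1, 1, 1, 1, 1, 1, 1, 1])

```text
time: 4.45
position: [0.6417, -0.0514, 0.3057]
tool_rot: [1.0, 0.021, 0.003, 0.001]
ft_force: [-0.2, 0.2, -1.2]
grip_width: 0.0533
grip_force: 25.0
```

Call:
arm_command(delta_rot=[[0, 0, 0], [0, 0, 0], [0, 0, 0], [0, 0, 0], [0, 0, 0], [0, 0, 0], [0, 0, 0], [0, 0, 0], [0, 0, 0], [0, 0, 0], [0, 0, 0], [0, 0, 0]], delta_pos=[[-0.003, -0.01, 0], [-0.009, -0.028, 0], [-0.018, -0.055, 0], [-0.027, -0.083, 0], [-0.036, -0.112, 0], [-0.045, -0.14, 0], [-0.055, -0.17, 0], [-0.065, -0.2, 0], [-0.075, -0.23, 0], [-0.084, -0.26, 0], [-0.094, -0.29, 0], [-0.103, -0.318, 0]], gripper=[1, 1, 1, 1, 1, 1, 1, 1, 1, 1, 1, 1])

```text
time: 5.45
position: [0.5215, 0.2641, 0.3004]
tool_rot: [1.0, 0.021, -0.002, 0.0]
ft_force: [0.6, 0.2, -1.8]
grip_width: 0.0531
grip_force: 25.0
```

Call:
arm_command(delta_rot=[[0, 0, 0], [0, 0, 0], [0, 0, 0], [0, 0, 0], [0, 0, 0], [0, 0, 0], [0, 0, 0], [0, 0, 0]], delta_pos=[[-0.01, -0.03, 0], [-0.018, -0.055, 0], [-0.025, -0.075, 0], [-0.029, -0.09, 0], [-0.032, -0.1, 0], [-0.032, -0.1, 0], [-0.032, -0.1, 0], [-0.032, -0.1, 0]], gripper=[1, 1, 1, 1, 1, 1, 1, 1])

```text
time: 6.12
position: [0.488, 0.3599, 0.3015]
tool_rot: [1.0, 0.021, -0.0, 0.001]
ft_force: [0.2, 0.9, -2.7]
grip_width: 0.0532
grip_force: 25.0
```

```bash
python3 - <<'E'
from h import *
o,c=wrist("w3")
print(o["time"],o["grip_width"],o["ft_force"],o["position"],delta(o,[.487,.361,.302],.042))
E
```

```text
6.1167 0.05322427429099157 [ 0.20363175  0.87122978 -2.69692279] [0.48796527 0.35993738 0.30147994] (array([-0.0009, -0.0011, -0.0005]), array([ 0.07,  0.06, -0.04]))
```

View pics/w3.png

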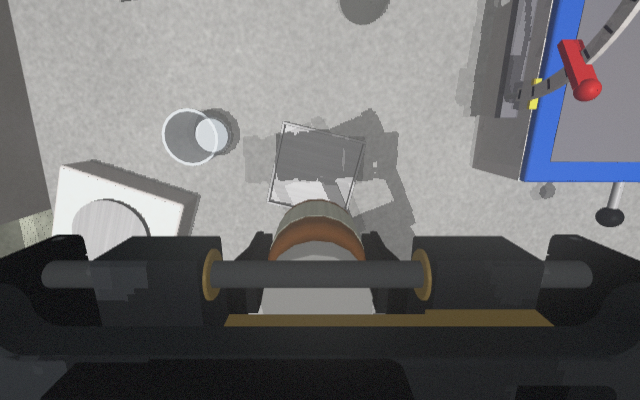

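The tray shows under the jar: far corners (285,122) and (365,142), left near corner about (269,202). From these I can get the tray centre.

```bash
python3 - <<'E'
from h import *
W=dict(np.load("w3.npz"))
p=plane(W,[(285.5,122),(365,142),(269,202),(349,212)],.016)[:,:2]; print(p, np.linalg.norm(p[0]-p[1]),np.linalg.norm(p[0]-p[2]))
e=(p[1]-p[0])/np.linalg.norm(p[1]-p[0]); n=np.array([e[1],-e[0]]); 
for s in(1,-1): print((p[0]+p[1])/2+s*.065*n)
print(np.degrees(np.arctan2(-e[1],-e[0])))
E
```

```text
[[0.56051906 0.40970455]
 [0.53640275 0.28947336]
 [0.43660805 0.43440903]
 [0.42523344 0.30577909]] 0.12262600152847027 0.12634970300978685
[0.48473031 0.36237222]
[0.61219149 0.3368057 ]
78.65796387809642
```

Call:
arm_command(delta_rot=[[0, 0, 0], [0, 0, 0], [0, 0, 0], [0, 0, 0], [0, 0, 0], [0, 0, 0], [0, 0, 0], [0, 0, 0], [0, 0, 0], [0, 0, 0], [0, 0, 0], [0, 0, 0]], delta_pos=[[-0.002, 0, 0.01], [-0.002, 0, 0.03], [-0.002, 0, 0.06], [-0.002, 0, 0.09], [-0.002, 0, 0.12], [-0.002, 0, 0.15], [-0.002, 0, 0.18], [-0.002, 0, 0.205], [-0.002, 0, 0.225], [-0.002, 0, 0.24], [-0.002, 0, 0.25], [-0.002, 0, 0.255]], gripper=[1, 1, 1, 1, 1, 1, 1, 1, 1, 1, 1, 1])

```text
time: 7.17
position: [0.4854, 0.3596, 0.0452]
tool_rot: [1.0, 0.02, -0.001, 0.001]
ft_force: [-0.5, -0.4, -1.3]
grip_width: 0.0532
grip_force: 25.0
```

Call:
arm_command(delta_rot=[[0, 0, 0], [0, 0, 0], [0, 0, 0], [0, 0, 0], [0, 0, 0], [0, 0, 0]], delta_pos=[[0, 0, 0], [0, 0, 0.003], [0, 0, 0.006], [0, 0, 0.009], [0, 0, 0.011], [0, 0, 0.011]], gripper=[1, 1, 1, 1, 1, 1])

```text
time: 7.67
position: [0.4859, 0.3608, 0.0361]
tool_rot: [1.0, 0.021, 0.0, 0.0]
ft_force: [0.3, -0.0, -1.9]
grip_width: 0.0533
grip_force: 25.0
```

Call:
arm_command(delta_rot=[[0, 0, 0], [0, 0, 0], [0, 0, 0], [0, 0, 0]], delta_pos=[[0, 0, 0.001], [0, 0, 0.002], [0, 0, 0.0025], [0, 0, 0.0025]], gripper=[1, 1, 1, 1])

```text
time: 8.0
position: [0.4863, 0.361, 0.0344]
tool_rot: [1.0, 0.021, 0.0, -0.0]
ft_force: [-0.5, -1.6, 4.8]
grip_width: 0.053
grip_force: 25.0
```

Contact is made at +4.8 N, so I release.

Call:
arm_command(delta_rot=[[0, 0, 0], [0, 0, 0], [0, 0, 0], [0, 0, 0], [0, 0, 0], [0, 0, 0], [0, 0, 0], [0, 0, 0]], delta_pos=[[0, 0, -0.001], [0, 0, -0.001], [0, 0, -0.001], [0, 0, -0.001], [0, 0, -0.001], [0, 0, -0.001], [0, 0, -0.001], [0, 0, -0.001]], gripper=[0.2, 0, -0.3, -0.6, -1, -1, -1, -1])

```text
time: 8.67
position: [0.4861, 0.3608, 0.0346]
tool_rot: [1.0, 0.021, 0.0, -0.0]
ft_force: [0.5, -0.1, 0.1]
grip_width: 0.0815
grip_force: 0.0
```

Call:
arm_command(delta_rot=[[0, 0, 0], [0, 0, 0], [0, 0, 0], [0, 0, 0], [0, 0, 0], [0, 0, 0], [0, 0, 0], [0, 0, 0], [0, 0, 0], [0, 0, 0]], delta_pos=[[0, 0, -0.01], [0, 0, -0.03], [0, 0, -0.05], [0, 0, -0.075], [0, 0, -0.1], [0, 0, -0.13], [0, 0, -0.16], [0, 0, -0.19], [0, 0, -0.2], [0, 0, -0.2]], gripper=[-1, -1, -1, -1, -1, -1, -1, -1, -1, -1])

```text
time: 9.5
position: [0.4878, 0.3618, 0.2386]
tool_rot: [1.0, 0.021, 0.004, -0.002]
ft_force: [-0.4, 0.4, -0.5]
grip_width: 0.0875
grip_force: 0.0
```

```bash
python3 - <<'E'
from h import *
from rig import viewer
o,c=wrist("w4"); t=viewer.camera("scene")["pixels"][150:250,340:480]
im=np.vstack([c["pixels"][:300,100:560],cv2.resize(t,(460,280),interpolation=cv2.INTER_NEAREST)])
cv2.imwrite("pics/m4.png",im)
K=np.array([.4649,-.0084]); print(o["time"],o["grip_width"],o["position"],delta(o,[*K,.236],.042))
E
```

```text
9.5 0.0874579241065181 [0.48783944 0.36175217 0.23861503] (array([-0.0385,  0.3689,  0.0011]), array([-0.19, -0.43,  0.  ]))
```

View pics/m4.png

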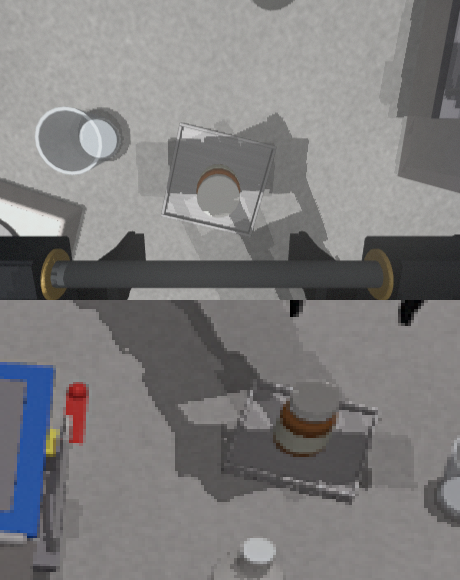

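The jar stands upright near the middle of the tray, with its cap at (218,193) in the wrist crop. Next I go to the knob, stopping short first to see it.

Call:
arm_command(delta_rot=[[0, 0, 0], [0, 0, 0], [0, 0, 0], [0, 0, 0], [0, 0, 0], [0, 0, 0], [0, 0, 0], [0, 0, 0], [0, 0, 0], [0, 0, 0], [0, 0, 0], [0, 0, 0]], delta_pos=[[-0.003, 0.01, 0], [-0.008, 0.03, 0], [-0.016, 0.062, 0], [-0.025, 0.098, 0], [-0.034, 0.134, 0], [-0.043, 0.17, 0], [-0.052, 0.206, 0], [-0.061, 0.242, 0], [-0.07, 0.278, 0], [-0.08, 0.314, 0], [-0.088, 0.345, 0], [-0.0935, 0.369, 0]], gripper=[-1, -1, -1, -1, -1, -1, -1, -1, -1, -1, -1, -1])

```text
time: 10.6
position: [0.4051, -0.0137, 0.2328]
tool_rot: [1.0, 0.02, -0.003, -0.0]
ft_force: [0.9, 0.0, -0.5]
grip_width: 0.0872
grip_force: 0.0
```

Call:
arm_command(delta_rot=[[0, 0, 0], [0, 0, 0], [0, 0, 0]], delta_pos=[[0, 0, 0], [0, 0, 0], [0, 0, 0]], gripper=[-0.4, -0.4, -0.4])

```text
time: 10.85
position: [0.4069, -0.0114, 0.2335]
tool_rot: [1.0, 0.021, -0.001, -0.001]
ft_force: [-0.2, 0.1, 0.4]
grip_width: 0.0739
grip_force: 0.0
```

```bash
python3 - <<'E'
from h import *
o,c=wrist("w5"); print(o["time"],o["position"],o["grip_width"])
M=c["pose"]; q=np.linalg.inv(M)@[.4649,-.0084,.116,1]; u=c["cx"]+c["fx"]*q[0]/q[2];v=c["cy"]+c["fy"]*q[1]/q[2]; print("pred px",u,v)
x0,y0=int(u)-40,int(v)-40
b,_,_=blobs(c["pixels"],(0,0,0),(180,255,45),(x0,y0,x0+80,y0+80)); print(b,[plane(c,k[:2],.116) for k in b])
print(delta(o,[.4649,-.0084,.236],.042))
E
```

```text
10.85 [ 0.40693762 -0.01136495  0.23350495] 0.0738907507191608
pred px 317.00583669999594 138.88314037617818
[] []
(array([ 0.058 , -0.0006, -0.0027]), array([-0.08,  0.17, -0.05]))
```

View pics/w5.png

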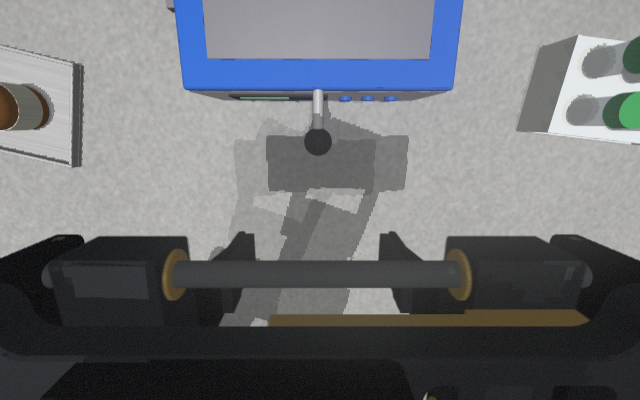

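Knob seen at (318,142) against a prediction of (317,139), so it is about (0.463, -0.009). Moving over it and down.

Call:
arm_command(delta_rot=[[0, 0, 0], [0, 0, 0], [0, 0, 0], [0, 0, 0], [0, 0, 0], [0, 0, 0], [0, 0, 0], [0, 0, 0], [0, 0, 0], [0, 0, 0], [0, 0, 0], [0, 0, 0]], delta_pos=[[0.01, 0, 0], [0.03, 0, 0], [0.05, 0, 0], [0.056, 0, 0.01], [0.056, 0, 0.03], [0.056, 0, 0.055], [0.056, 0, 0.08], [0.056, 0, 0.1], [0.056, 0, 0.12], [0.056, 0, 0.132], [0.056, 0, 0.138], [0.056, 0, 0.138]], gripper=[-0.4, -0.4, -0.4, -0.4, -0.4, -0.4, -0.4, -0.4, -0.4, -0.4, -0.4, -0.4])

```text
time: 11.9
position: [0.4627, -0.0084, 0.0948]
tool_rot: [1.0, 0.022, -0.002, -0.001]
ft_force: [-0.0, 0.1, 0.4]
grip_width: 0.0608
grip_force: 0.0
```

Call:
arm_command(delta_rot=[[0, 0, 0], [0, 0, 0], [0, 0, 0], [0, 0, 0], [0, 0, 0], [0, 0, 0], [0, 0, 0], [0, 0, 0], [0, 0, 0], [0, 0, 0]], delta_pos=[[0, 0, 0], [0, 0, 0], [0, 0, 0], [0, 0, 0], [0, 0, 0], [0, 0, 0], [0, 0, 0], [0, 0, 0], [0, 0, 0], [0, 0, 0]], gripper=[-0.2, 0, 0.3, 1, 1, 1, 1, 1, 1, 1], grip_force=40)

```text
time: 12.73
position: [0.4643, -0.0098, 0.0967]
tool_rot: [1.0, 0.021, 0.0, 0.0]
ft_force: [0.1, -2.4, 2.1]
grip_width: 0.0239
grip_force: 40.0
```

```bash
python3 - <<'E'
from h import *
from rig import status
o=status.get_obs(); print(o["time"],o["position"],o["tool_rot"],o["grip_width"],o["grip_force"],o["ft_force"])
E
```

```text
12.7333 [ 0.46426046 -0.00984875  0.09673387] [9.99777462e-01 2.10917650e-02 2.62829082e-04 3.07554838e-04] 0.023889513179968007 39.973546117544174 [ 0.14223941 -2.41616607  2.07201725]
```

Call:
arm_command(delta_rot=[[0, -1.72, 0], [0, -3.44, 0], [0, -5.16, 0], [0, -6.88, 0], [0, -8.59, 0], [0, -10.31, 0], [0, -10.31, 0], [0, -10.31, 0]], delta_pos=[[-0.0005, 0, -0.008], [-0.0007, 0, -0.016], [-0.0006, 0, -0.024], [-0.0004, 0, -0.032], [0.0001, 0, -0.04], [0.0008, 0, -0.048], [0.0008, 0, -0.048], [0.0008, 0, -0.048]], gripper=[1, 1, 1, 1, 1, 1, 1, 1])

```text
time: 13.4
position: [0.465, -0.0098, 0.1439]
tool_rot: [0.996, 0.021, -0.089, 0.002]
ft_force: [0.1, -2.7, -4.6]
grip_width: 0.0241
grip_force: 39.9
```

```bash
python3 - <<'E'
from h import *
from rig import status,viewer
o=status.get_obs(); print(o["time"],o["position"],o["tool_rot"],o["grip_width"],o["grip_force"],o["ft_force"])
t=viewer.camera("scene")["pixels"][140:250,255:395]
cv2.imwrite("pics/s6.png",cv2.resize(t,None,fx=4,fy=4,interpolation=cv2.INTER_NEAREST))
E
```

```text
13.4 [ 0.46497075 -0.00981141  0.14389001] [ 0.9957677   0.02118796 -0.08940041  0.00230593] 0.02406340663293509 39.946861155331135 [ 0.09389475 -2.72757794 -4.6010356 ]
```

View pics/s6.png

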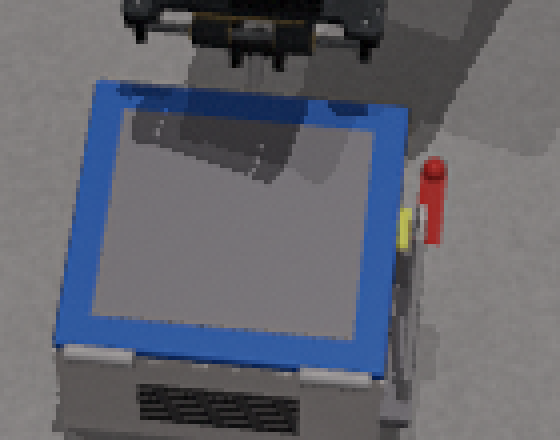

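The lid follows, the grip holds, and the load is about 4.6 N. Continuing along the arc.

Call:
arm_command(delta_rot=[[0, -1.72, 0], [0, -3.44, 0], [0, -5.16, 0], [0, -6.88, 0], [0, -8.59, 0], [0, -10.31, 0], [0, -12.03, 0], [0, -13.75, 0], [0, -15.47, 0], [0, -17.19, 0], [0, -18.91, 0], [0, -20.6, 0]], delta_pos=[[-0.0005, 0, -0.008], [-0.0007, 0, -0.016], [-0.0006, 0, -0.024], [-0.0004, 0, -0.032], [0.0001, 0, -0.04], [0.0008, 0, -0.048], [0.0018, 0, -0.0557], [0.003, 0, -0.0635], [0.0045, 0, -0.0714], [0.0061, 0, -0.0792], [0.008, 0, -0.0869], [0.01, 0, -0.0945]], gripper=[1, 1, 1, 1, 1, 1, 1, 1, 1, 1, 1, 1])

```text
time: 14.45
position: [0.4913, -0.0088, 0.2345]
tool_rot: [0.963, 0.02, -0.267, 0.006]
ft_force: [-0.3, -3.8, -6.5]
grip_width: 0.024
grip_force: 39.9
```

Call:
arm_command(delta_rot=[[0, -1.2, 0], [0, -1.2, 0], [0, -1.2, 0], [0, -1.2, 0], [0, -1.2, 0]], delta_pos=[[-0.0003, 0, -0.0055], [-0.0003, 0, -0.0055], [-0.0003, 0, -0.0055], [-0.0003, 0, -0.0055], [-0.0003, 0, -0.0055]], gripper=[1, 1, 1, 1, 1])

```text
time: 14.87
position: [0.4942, -0.0087, 0.2398]
tool_rot: [0.961, 0.02, -0.276, 0.006]
ft_force: [0.5, -4.4, -7.2]
grip_width: 0.0239
grip_force: 39.9
```

```bash
python3 - <<'E'
from h import *
from rig import status,viewer
o=status.get_obs(); print(o["time"],o["position"],R.from_quat(o["tool_rot"]).as_matrix()[:,2],o["grip_width"],o["grip_force"],o["ft_force"])
g=np.array(o["position"])-.019*R.from_quat(o["tool_rot"]).as_matrix()[:,2]
print("grasp",g,"theta z",np.arcsin((g[2]-.116)/.265),"theta x",np.arccos((.7297-g[0])/.265))
out=[]
for n in("scene","top"):
    c=viewer.camera(n); np.savez(n+"7.npz",**c)
    r=(240,130,440,250) if n=="scene" else (205,160,355,250)
    out.append(cv2.resize(c["pixels"][r[1]:r[3],r[0]:r[2]],(600,300 if n=="scene" else 360)[:2] if 0 else (500,300),interpolation=cv2.INTER_NEAREST))
    print(n,"yellow",blobs(c["pixels"],(20,120,100),(35,255,255),r)[0])
    print(n,"red",blobs(c["pixels"],(0,140,80),(8,255,255),r)[0])
    print(n,"blue",cv2.approxPolyDP(cv2.convexHull(blobs(c["pixels"],(100,120,60),(130,255,255),r,1)[1][0]),4,True)[:,0].tolist())
cv2.imwrite("pics/m7.png",np.vstack(out))
E
```

```text
14.8667 [ 0.49415137 -0.00868061  0.23981263] [-0.52987999 -0.02289638 -0.8477635 ] 0.02394552827556549 39.942587949335575 [ 0.51426618 -4.37509723 -7.21048491]
grasp [ 0.50421909 -0.00824558  0.25592013] theta z 0.5562443901643966 theta x 0.553154720947513
scene yellow [(356.0208333333333, 193.25, 16.0)]
scene red [(362.78995433789953, 188.07077625570776, 73.0)]
scene blue [[276, 151], [357, 158], [349, 234], [268, 225]]
top yellow []
top red [(280.46666666666664, 201.90666666666664, 25.0)]
top blue [[296, 177], [287, 220], [288, 177]]
```

View pics/m7.png

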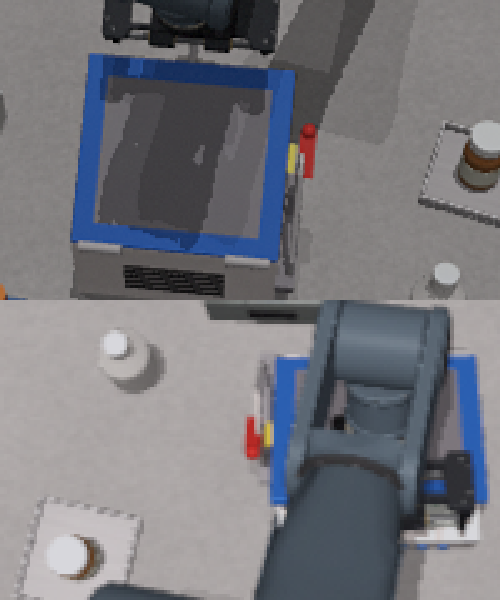

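The lid is at about 0.555 rad with the pointer beside the red marker, and the jar is upright in the tray. I'll do one reprojection check before handing in.

```bash
python3 - <<'E'
from h import *
S=dict(np.load("scene0.npz"));T=dict(np.load("top0.npz"));W=dict(np.load("w1.npz"));W3=dict(np.load("w3.npz"))
y=.0418;H=np.array([.7297,.0027,.116]);ex=np.array([np.cos(y),np.sin(y),0]);ey=np.array([-np.sin(y),np.cos(y),0]);ez=np.array([0,0,1])
def pr(c,p):
    q=np.linalg.inv(c["pose"])@[*p,1]; return np.round([c["cx"]+c["fx"]*q[0]/q[2],c["cy"]+c["fy"]*q[1]/q[2]],1)
for a in(.48,.56,.64):
    b=H+.141*ey+.152*(-np.cos(a)*ex+np.sin(a)*ez)
    k=H+.12*ey+.22*(-np.cos(a)*ex+np.sin(a)*ez)+.006*(np.cos(a)*ez+np.sin(a)*ex)
    print(a,"ball S/T/W1/W3",pr(S,b),pr(T,b),pr(W,b),pr(W3,b),"lid corner S",pr(S,k))
print("obs ball S 363.6,182 T 280.4,206.3 W1 149,222 W3 587,89; corner S 357,158")
E
```

```text
0.48 ball S/T/W1/W3 [362.8 183.1] [280.2 208. ] [155.9 224.3] [567.9 100.8] lid corner S [357.7 159. ]
0.56 ball S/T/W1/W3 [363.  182.6] [280. 206.] [150.  222.3] [579.8  92.4] lid corner S [357.9 158.1]
0.64 ball S/T/W1/W3 [363.1 182.4] [279.8 203.8] [143.8 219.3] [592.4  82.3] lid corner S [358.  157.7]
obs ball S 363.6,182 T 280.4,206.3 W1 149,222 W3 587,89; corner S 357,158
```

The views put the marker at about 0.57, so I'll nudge up 0.015 rad and settle.

Call:
arm_command(delta_rot=[[0, -0.9, 0], [0, -0.9, 0], [0, -0.9, 0], [0, -0.9, 0], [0, -0.9, 0], [0, -0.9, 0], [0, -0.9, 0], [0, -0.9, 0]], delta_pos=[[-0.0003, 0, -0.004], [-0.0003, 0, -0.004], [-0.0003, 0, -0.004], [-0.0003, 0, -0.004], [-0.0003, 0, -0.004], [-0.0003, 0, -0.004], [-0.0003, 0, -0.004], [-0.0003, 0, -0.004]], gripper=[1, 1, 1, 1, 1, 1, 1, 1])

```text
time: 15.63
position: [0.4963, -0.0086, 0.2438]
tool_rot: [0.959, 0.02, -0.283, 0.006]
ft_force: [0.4, -6.0, -7.3]
grip_width: 0.024
grip_force: 39.9
```

```bash
python3 - <<'E'
from rig import status,robot
o=status.get_obs(); print(o["time"],o["position"],o["joint_velocities"],o["grip_force"],o["ft_force"])
print(robot.hand_in())
E
```

```text
15.6333 [ 0.49633053 -0.00860121  0.24378293] [-0.00042847  0.00058298 -0.00113101 -0.00046876 -0.00045378 -0.00030391] 39.942436795681715 [ 0.43555426 -6.04716379 -7.32708369]
the job is handed in; nothing more can be done
None
```

I handed the job in at 15.6 s with the jar standing released in the tray and the fingers still holding the lid at about 0.57 rad. My camera estimates put the red marker at 0.55–0.60 rad; hand-in gave no verdict.

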